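Close a tea tin with its nested lids, then raise the outer lid alone

TASK

On the closing station, push the slide fully home against the tea tin and then swing its lever all the way round to lock it. Pick up the nested pair of lids by the inner lid's knob, lower them together onto the tin until they are fully seated (do not drop them, and do not part them before they are on the tin), and let go of the knob. Then grip the outer lid by its rim and lift it alone, level, at least 6 cm clear of the tin, leaving the inner lid seated in the tin and the slide locked, and finish while still holding the outer lid up and still; leave the other things on the table where they are.

Things in the scene. Friction and masses are not known exactly. Their poses are not given: they have to be found in the camera images.
- station: Fixed closing station: aluminium plate 10 mm thick, x -73 to +97, y -190 to +60 mm. Origin at table level under the centre of the round pocket where the tin stands (black ring round it, top at 16 mm). Black stop block behind the tin: y 35 to 51, x +-30 mm, top at 54 mm. The slide is on the -y side and moves along +y to the tin. Turned up to 0.3 rad about vertical.
- slide (a joint): Grey slide block, 92 (x) x 36 (y) mm, top 37 mm above the table, rubber nose towards the tin; its centre is at station x 0, y -110 mm + joint. Joint in m: 0 fully back, 0.05 fully home (end stop, nose at the tin); grows along station +y. Starts at 0 to 0.015. Needs about 3 N, more when fast; stays where left.
- push_knob (a point): Centre of the top face of the slide's upright round steel push knob (18 mm diameter, from 54 to 77 mm above the table, on a 12 mm stem); fixed to the slide, at station x = -32 mm, y = -110 mm + slide joint.
- lever (a joint): Flat dark steel lever on the slide, turning about a vertical axis. In rad: 0 = pointing along station -y (away from the tin), unlocked; grows counter-clockwise seen from above; 1.571 = along station +x, locked (end stop). Starts at 0 to 0.25. Needs about 1 N at its pin; stays where left.
- lever_pivot (a point): Point on the lever's vertical turning axis, 50 mm above the table; rides with the slide, at station x = +24 mm.
- lever_pin (a point): Centre of the top face of the upright round steel pin at the lever's free end (15 mm diameter, from the lever bar's top at 48.5 mm up to 77 mm above the table), 52 mm from the turning axis. Moves with slide and lever.
- tin: Round open steel tea tin, 54 mm outer and 48 mm inner diameter, 70 mm tall, standing loose in the station's pocket (clearance 1.5 mm all round), 10 mm above the table, so its rim is 80 mm above the table. Origin: centre of its underside, z up. Mass about 0.35 kg.
- inner_lid: White plastic inner lid, 0.06 kg: plug 44 mm wide, 10 mm deep (tapering to 36 mm), under a 57 mm flange (z 10 to 14 mm); round knob 20 mm wide, z 14 to 42 mm, sticking up through the outer lid's hole. Origin: centre of the plug's underside, z up. Stands on the table with the outer lid on it. Seated, its flange lies on the tin's rim and its origin is 60 mm above the tin's origin.
- outer_lid: Round steel outer lid, 0.07 kg: 64 mm outer diameter, 3 mm flat top with a 28 mm hole, skirt 2 mm thick hanging 12 mm down. Origin: centre of the top plate's underside (skirt z -12 to 0, top face z +3 mm). Nested, it lies loose on the inner lid's flange, origin 14 mm above the inner lid's; lifting the inner lid carries it, lifting it leaves the inner lid behind.
- closed_tin: Another, already closed tin with a paper label, 60 mm diameter, 82 mm tall, standing loose near the lids; bystander, origin at the centre of its underside.
- tape_dispenser: Green tape dispenser, 150 x 55 mm, 95 mm tall; bystander.
- tape_roll: Roll of brown packing tape lying flat, 90 mm diameter, 48 mm tall; bystander.
- pen_cup: Black pen cup, 72 mm diameter, 136 mm tall with pens; bystander.
- carton: Small cardboard carton 100 x 140 x 60 mm; bystander.
- marker: Black marker pen lying on the table, 115 mm long, 13 mm thick; bystander.
Not all that is in view belongs to the job. Of the things shaped like the outer_lid, the steel one is meant. Leave any blue look-alike of the inner_lid alone.

How it is judged:
By the outcome, as a careful person would: the job done as asked, in the order asked, and still so for the second after the job is handed in, while the arm keeps its last pose, push and grip.
It also fails if it takes over 69 s, if anything falls off the work surface, if the arm or the gripper's body presses on something with over 40 N, if the wrist force passes 120 N, or if a joint passes its speed limit or range.

ROBOT

A 7-joint arm with a two-finger parallel gripper is mounted at the origin on the work surface. World frame = base frame: x ahead of the robot, y to its left, z up, the work surface at z = 0. Lengths are in m, angles in rad, forces in N, time in s.
With the tool pointing down it reaches from about 0.425 to 1.025 m from the base axis. Payload 3.6 kg.
Tool frame: the origin (TCP) lies at the very end of the fingers, on their centre line; the grasp point (between the pads) lies 19 mm behind it; z points along the fingers, y is the line along which they close (so a half turn about z gives the same grasp; the last joint's range is limited). The gripper opens to 85 mm and grips with 20 to 120 N. Pads are 22 mm wide; open, the fingers measure 114 mm over their backs; the gripper's body (76 mm by 85 mm) begins 54 mm behind the grasp point. The pads swing forward as they close: fully open they stand 13 mm farther back than shut.
Start: joints at [-1.429, 0.591, 0.048, 1.609, -0.033, 0.943, -0.034], TCP at [0.169, 0.705, 0.231] pointing down, gripper open.
Joint ranges: [-2.69, 2.69], [-0.47, 2.24], [-1.27, 1.36], [0.19, 2.51], [-1.53, 4.68], [0.08, 2.07], [-3.09, 3.09]. Speed limits (rad/s): [2.57, 2.57, 3.14, 3.14, 3.14, 3.14, 3.14].

INTERFACE

Orientations are given as a unit quaternion [x, y, z, w].
In Python, from rig import ctrl gives the robot as it stands.
- The arm moves only by the tool arm_command, never from a script. Its argument "plan" is a list of rows, each a list of 5 numbers: the shift along the tool's x, y, z in cm, then the turn about the tool's z in rad, then the opening, from 0 (shut) to 1 (fully open). In form: [[x, y, z, spin, claw], ...]. A call has 1 to 12 rows; each row is the pose to reach, as a shift and turn from the pose commanded when the call began, along the tool's axes at that moment; what a row does not reach only later rows make up. A row lasts 1/10 s, in which the tool goes at most 50 mm and 8.59 degrees, less where a joint would pass 70% of its speed; a pose out of reach is approached as far as the arm can. A call with a gripper value outside its range is refused whole. The fingers move at their own pace and stop on an object; "force" is the grip in N (left out, the last holds). Time passes only in rows, so rows that repeat a pose let the fingers close. It gives the time, the measured TCP pose, the force, the opening and the grip force at its end, in the units of the state.
- ctrl.get_obs(): the state, without advancing time (a new reading comes with each control period).
- ctrl.read_camera(name): name is "side" or "top"; returns a dict with "color" (480x640x3 uint8, red, green, blue), "K" (3x3 intrinsics, pixels), "R" (3x3) and "t" (3): a world point X has camera coordinates R X + t. Camera axes: x right, y down, z forward; pixel columns grow to the right and rows downward; lengths in m; the calibration is good to about 2 mm. A picture is of the moment at which its call begins. There is no depth.
- ctrl.hand_in(): hands the job in; it is judged then, once.
The state is a dict: "time_s": time; "joint_pos": joint angles; "dq": joint speeds; "joint_efforts": joint torques, N m; "tcp_pos": TCP position; "orientation": TCP orientation; "wrist_force": force on the tool from outside, world axes, zero at the start; "ft_torque": the same for the moment, N m; "grip_width": finger opening in m; "grip_force": force on a finger pad.
Only numpy, scipy, OpenCV 4.12 (cv2) and the standard library are available. Lean on these libraries where they do the work, as an engineer would, in place of code of your own. Each camera call takes 0.05 s, during which the arm holds its last target. There are 200 camera calls.

## Working session

There is one attempt and no reset: what is moved stays moved. The work goes in short steps, Python scripts to look and compute and a tool call to move; the robot and the scene stay as the last step left them, time stands still between calls to the robot, and variables do not carry over. Pictures are saved under pics/ and viewed, at most 13 in all, crops included, and the job is handed in when it is done.

Besides the shell and the picture viewer there is one more tool, called after "Emit:" as name(argument=value, ...) on one line, values as JSON. arm_command: Moves the arm, as the interface text tells. Its arguments: {"type":"object","properties":{"plan":{"type":"array","items":{"type":"array","items":{"type":"number"}}},"force":{"type":"number"}},"required":["plan"]}

```bash
mkdir -p pics
cat > h.py <<'E'
import numpy as np, cv2
from rig import ctrl
def snap(name,f):
    c=ctrl.read_camera(name); cv2.imwrite('pics/'+f,c['color'][:,:,::-1]); np.savez('pics/'+f+'.npz',**{k:np.array(c[k]) for k in('K','R','t')}); return c
def px2w(f,u,v,z):
    c=np.load('pics/'+f+'.npz'); d=c['R'].T@np.linalg.solve(c['K'],[u,v,1.]); o=-c['R'].T@c['t']; return o+d*(z-o[2])/d[2]
def w2px(f,X):
    c=np.load('pics/'+f+'.npz'); p=c['K']@(c['R']@np.array(X)+c['t']); return p[:2]/p[2]
E
python3 - <<'E'
from h import *
for n in('top','side'):
    c=snap(n,n+'0.png'); print(n,c['K'].tolist(),(-c['R'].T@c['t']).round(3),c['R'].round(2).tolist())
print(ctrl.get_obs())
E
```

```text
top [[554.4861127220606, 0.0, 318.179426286673], [0.0, 554.4861127220606, 239.76595683491777], [0.0, 0.0, 1.0]] [0.387 0.004 1.342] [[0.01, -1.0, 0.0], [-0.98, -0.01, -0.17], [0.17, -0.0, -0.98]]
side [[572.8841852154596, 0.0, 324.4750235451493], [0.0, 572.8841852154596, 240.67144665521027], [0.0, 0.0, 1.0]] [0.257 0.742 0.944] [[-0.91, -0.42, -0.01], [-0.29, 0.65, -0.7], [0.29, -0.63, -0.72]]
{'time_s': 0.1, 'joint_pos': array([-1.42948965,  0.59205208,  0.04829013,  1.60972361, -0.03328805,
        0.94269614, -0.0336827 ]), 'dq': array([ 0.00081607, -0.00276295,  0.00158149, -0.00436814, -0.00140855,
       -0.00055454, -0.00140588]), 'joint_efforts': array([ 4.21442179e-03, -5.49999940e+01,  1.55327618e+00, -1.98825216e+01,
        9.78033902e-03,  3.82158381e-03, -6.11370623e-06]), 'tcp_pos': array([0.16848317, 0.70436719, 0.23022599]), 'orientation': array([ 1.17076350e-01,  9.93122375e-01, -1.03559568e-03, -6.20995634e-05]), 'wrist_force': array([ 0.31141777, -0.19584195,  0.45152149]), 'ft_torque': array([ 0.01047104,  0.0052489 , -0.0109221 ]), 'grip_force': 0.0, 'grip_width': 0.08541008237233555}
```

View pics/top0.png

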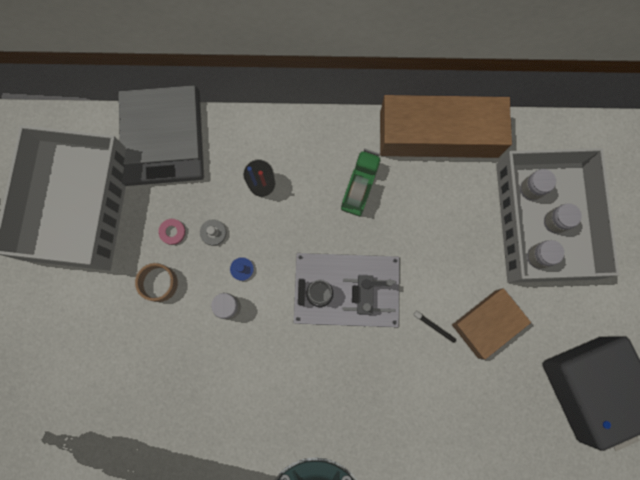

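View pics/side0.png

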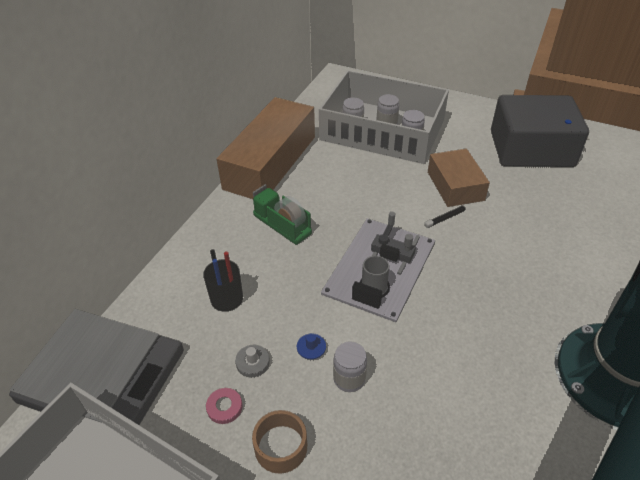

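The top view shows the station at about (347,290), with the tin at (320,292) and the slide on the right. The nested lids are at (213,232), the blue look-alike at (242,269), the closed tin at (225,305) and the pink ring at (172,232). I'll enlarge these next.

Run:
```python
from h import *
t=cv2.imread('pics/top0.png'); s=cv2.imread('pics/side0.png')
a=cv2.resize(t[245:335,285:410],None,fx=4,fy=4,interpolation=3)   # 500x360
b=cv2.resize(t[210:255,190:235],None,fx=5,fy=5,interpolation=3) #225
c=cv2.resize(s[205:325,315:440],None,fx=4,fy=4,interpolation=3) #500x480 
d=cv2.resize(s[335:385,225:280],None,fx=5,fy=5,interpolation=3)
cv2.imwrite('pics/z1.png',np.vstack([np.hstack([a,np.zeros((360,300,3),np.uint8)])])) 
im=np.zeros((600,800,3),np.uint8); im[:360,:500]=a; im[:225,510:735]=b; im[240:490,510:785]=d
cv2.imwrite('pics/z1.png',im); cv2.imwrite('pics/z2.png',c)
```

```text
(no output)
```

View pics/z1.png

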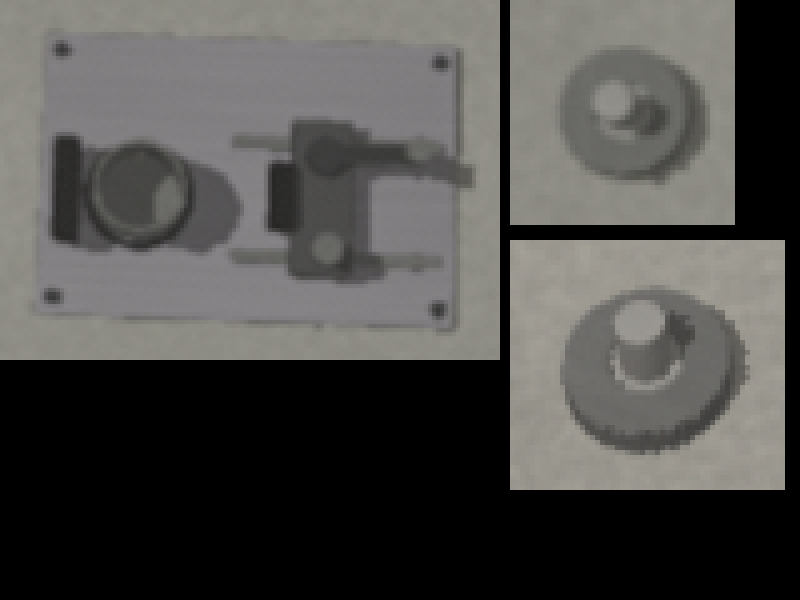

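View pics/z2.png

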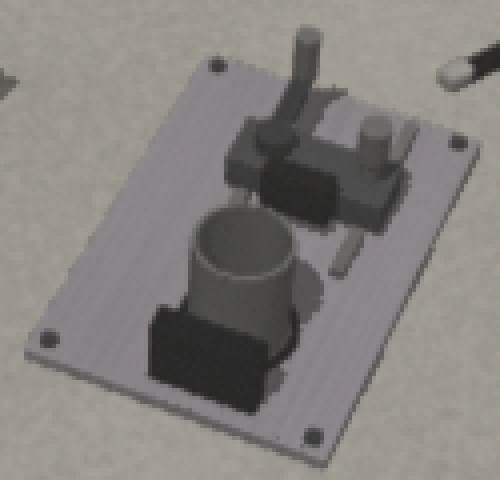

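Crop 1 (top, x4): plate corners (48,33), (458,48), (455,328) and (35,313); tin rim centre (141,190); push knob (328,249); lever pin (425,150); lid knob (613,101). Crop 2 (side, x4) shows the same features: push knob (377,128), pin (308,36), rim (245,243). The nest is steel over white.

```bash
cat > meas.py <<'E'
from h import *
from scipy.optimize import least_squares
T=lambda u,v:(285+(u+.5)/4-.5,245+(v+.5)/4-.5); S=lambda u,v:(315+(u+.5)/4-.5,205+(v+.5)/4-.5)
c=[(.097,.06),(.097,-.19),(-.073,-.19),(-.073,.06)]
ct=[T(48,33),T(458,48),T(455,328),T(35,313)]; cs=[S(25,350),S(207,57),S(482,147),S(325,462)]
rim=(T(141,190),S(245,243)); kn=(T(328,249),S(377,128)); pin=(T(425,150),S(308,36))
knob=((190+(613.5-510)/5-.5,210+101.5/5-.5),(225+(641.5-510)/5-.5,335+(321.5-240)/5-.5))
def st(p,x,y,z): a=p[2]; return [p[0]+x*np.cos(a)-y*np.sin(a),p[1]+x*np.sin(a)+y*np.cos(a),z]
F=('top0.png','side0.png')
def feats(p):
    j,th=p[3],p[4]; o=[]
    for i in(0,1):
        o+= [w2px(F[i],st(p,x,y,.01))-(ct,cs)[i][k] for k,(x,y) in enumerate(c)]
        o+= [w2px(F[i],st(p,-.032,-.11+j,.077))-kn[i]]
        o+= [w2px(F[i],st(p,.024+.052*np.sin(th),p[5]+j-.052*np.cos(th),.077))-pin[i]]
        o+= [w2px(F[i],st(p,0,0,.08))-rim[i]]
    return np.array(o)
r=least_squares(lambda p:np.hstack([feats(p).ravel(),(p[5]+.11)/.002]),[.4,.0,0,.01,.1,-.11],x_scale=.01)
print('station x,y,yaw,j,lever,pivoty',r.x.round(4)); print(feats(r.x).round(1).reshape(2,-1).tolist())
for n,q,z in(('rim',rim,.08),('kn',kn,.077),('pin',pin,.077),('lidknob',knob,.042)):
    print(n,[px2w(F[i],*q[i],z)[:2].round(4) for i in(0,1)])
    print('  tri z', cv2.triangulatePoints(*[ (lambda C:C['K']@np.c_[C['R'],C['t']])(np.load('pics/'+f+'.npz')) for f in F],*[np.array(a,float).reshape(2,1) for a in q]).ravel().__truediv__(1) if 0 else '')
np.save('st.npy',r.x)
for n,p,z in(('blue',(242,268),.04),('closed',(225,305),.05),('pink',(172,232),.01),('penc',(260,178),.07),('roll',(156,282),.03)): print(n,px2w(F[0],*p,z).round(3))
E
python3 meas.py
```

```text
station x,y,yaw,j,lever,pivoty [ 0.4893 -0.0013 -0.0212  0.0014  0.0627 -0.1105]
[[-0.9, 0.0, -0.4, -0.1, -0.4, 0.8, -0.7, 0.8, -0.1, 0.5, -0.9, 0.0, -0.7, -0.7], [-0.9, -0.5, 0.1, -1.5, 0.3, -1.9, 0.3, -0.1, 0.2, -0.4, 0.3, -0.8, -0.1, -0.5]]
rim [array([ 0.4878, -0.0029]), array([ 0.4887, -0.    ])]
  tri z 
kn [array([ 0.4562, -0.1094]), array([ 0.455 , -0.1079])]
  tri z 
pin [array([ 0.5132, -0.1649]), array([ 0.5128, -0.1602])]
  tri z 
lidknob [array([0.6355, 0.2606]), array([0.6338, 0.2607])]
  tri z 
blue [0.545 0.182 0.04 ]
closed [0.457 0.216 0.05 ]
pink [0.635 0.36  0.01 ]
penc [0.757 0.143 0.07 ]
roll [0.51  0.385 0.03 ]
```

```bash
cat > go.py <<'E'
import sys; from h import *
from scipy.spatial.transform import Rotation as Ro
# usage: go.py x y z phi(deg tool-y heading, world) [...]; prints cumulative shifts(cm, tool axes now)+spin from the present pose
o=ctrl.get_obs(); R=Ro.from_quat(o['orientation']).as_matrix()
h=np.arctan2(R[1,1],R[0,1])
print('t',round(o['time_s'],2),'tcp',o['tcp_pos'].round(4),'head',round(np.degrees(h),1),'tilt',np.degrees(np.arccos(-R[2,2])).round(2),'F',o['wrist_force'].round(1),'w',o['grip_width'].round(4),'gf',o['grip_force'],'q7',o['joint_pos'][[0,4,6]].round(2))
a=[float(v) for v in sys.argv[1:]]
for k in range(0,len(a),4):
    d=R.T@(np.array(a[k:k+3])-o['tcp_pos'])*100; s=-(np.radians(a[k+3])-h); s=(s+np.pi/2)%np.pi-np.pi/2
    print(d.round(2).tolist(),round(s,3))
E
python3 go.py .6 .3 .23 89 .4555 -.1085 .15 88.8 .4555 -.1085 .060 88.8
```

```text
Traceback (most recent call last):
  File "go.py", line 6, in <module>
    print('t',round(o['time_s'],2),'tcp',o['tcp_pos'].round(4),'head',round(np.degrees(h),1),'tilt',np.degrees(np.arccos(-R[2,2])).round(2),'F',o['wrist_force'].round(1),'w',o['grip_width'].round(4),'gf',o['grip_force'],'q7',o['joint_pos'][[0,4,6]].round(2))
                                                                                                                                                                              ^^^^^^^^^^^^^^^^^^^^^
AttributeError: 'float' object has no attribute 'round'
```

```bash
sed -i "s/o\['grip_width'\].round(4)/round(o['grip_width'],4)/" go.py
python3 go.py .6 .3 .23 89 .4555 -.1085 .15 88.8 .4555 -.1085 .060 88.8
```

```text
t 0.1 tcp [0.1685 0.7044 0.2302] head 76.6 tilt 0.12 F [ 0.3 -0.2  0.5] w 0.0854 gf 0.0 q7 [-1.43 -0.03 -0.03]
[-51.37, -29.29, 0.09] -0.217
[-46.82, -72.37, 8.18] -0.214
[-46.82, -72.35, 17.18] -0.214
```

Emit:
arm_command(plan=[[-51.4,-29.3,0,-0.21,1],[-51.4,-29.3,0,-0.21,1],[-51.4,-29.3,0,-0.21,1],[-51.4,-29.3,0,-0.21,1],[-51.4,-29.3,0,-0.21,1],[-51.4,-29.3,0,-0.21,1],[-51.4,-29.3,0,-0.21,1],[-51.4,-29.3,0,-0.21,1],[-51.4,-29.3,0,-0.21,1],[-51.4,-29.3,0,-0.21,1],[-51.4,-29.3,0,-0.21,1],[-51.4,-29.3,0,-0.21,1]])

```text
time_s: 1.3
tcp_pos: [0.6023, 0.2974, 0.2309]
orientation: [0.014, 1.0, -0.001, 0.0]
wrist_force: [0.2, 0.4, 0.7]
grip_width: 0.0858
grip_force: 0.0
```

```bash
python3 go.py .4555 -.1085 .15 88.8 .4555 -.1085 .060 88.8
```

```text
t 1.3 tcp [0.6023 0.2974 0.2309] head 88.5 tilt 0.08 F [0.2 0.4 0.7] w 0.0858 gf 0.0 q7 [-0.55 -0.02  1.04]
[13.58, -40.96, 8.15] -0.006
[13.58, -40.95, 17.15] -0.006
```

Emit:
arm_command(plan=[[13.6,-41,8.1,0,0.6],[13.6,-41,8.1,0,0.6],[13.6,-41,8.1,0,0.6],[13.6,-41,8.1,0,0.6],[13.6,-41,8.1,0,0.6],[13.6,-41,8.1,0,0.6],[13.6,-41,8.1,0,0.6],[13.6,-41,8.1,0,0.6],[13.6,-41,8.1,0,0.6],[13.6,-41,8.1,0,0.6],[13.6,-41,8.1,0,0.6],[13.6,-41,8.1,0,0.6]], force=30)

```text
time_s: 2.5
tcp_pos: [0.4552, -0.1047, 0.1504]
orientation: [0.011, 1.0, 0.0, 0.0]
wrist_force: [-0.8, 0.8, 0.1]
grip_width: 0.0513
grip_force: 0.0
```

```bash
python3 go.py .4555 -.1085 .060 88.8; python3 -c "
from h import *
c=snap('top','t1.png');s=snap('side','s1.png')
a=cv2.resize(c['color'][235:345,280:420,::-1],None,fx=2.8,fy=2.8,interpolation=3);b=cv2.resize(s['color'][180:325,315:450,::-1],None,fx=2.9,fy=2.9,interpolation=3)
im=np.zeros((430,800,3),np.uint8);im[:a.shape[0],:a.shape[1]]=a;im[:b.shape[0],400:400+b.shape[1]]=b[:430,:400];cv2.imwrite('pics/z3.png',im)"
```

```text
t 2.5 tcp [ 0.4552 -0.1047  0.1504] head 88.7 tilt 0.06 F [-0.8  0.8  0.1] w 0.0513 gf 0.0 q7 [ 0.11 -0.03  1.71]
[-0.03, -0.38, 9.04] -0.002
```

View pics/z3.png

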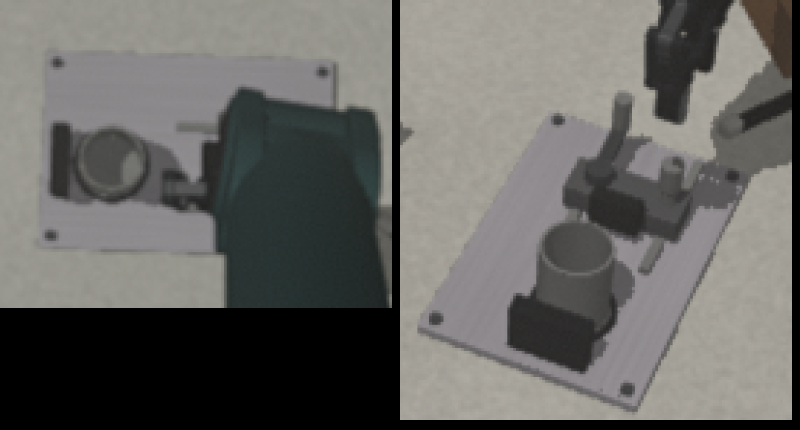

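```bash
python3 go.py .4555 -.1085 .058 88.8
```

```text
t 2.6 tcp [ 0.4553 -0.1043  0.1505] head 88.8 tilt 0.07 F [-0.6 -0.7  0.2] w 0.0516 gf 0.0 q7 [ 0.1  -0.03  1.71]
[-0.02, -0.43, 9.25] -0.001
```

Emit:
arm_command(plan=[[0,-0.4,3,0,0.6],[0,-0.4,6,0,0.6],[0,-0.4,8,0,0.6],[0,-0.4,9.2,0,0.6],[0,-0.4,9.2,0,0.6],[0,-0.4,9.2,0,0.1],[0,-0.4,9.2,0,0.1],[0,-0.4,9.2,0,0.1],[0,-0.4,9.2,0,0.1],[0,-0.4,9.2,0,0.1],[0,-0.4,9.2,0,0.1],[0,-0.4,9.2,0,0.1]], force=30)

```text
time_s: 3.8
tcp_pos: [0.455, -0.1099, 0.0593]
orientation: [0.012, 1.0, -0.0, 0.001]
wrist_force: [-0.1, 0.5, 6.7]
grip_width: 0.0167
grip_force: 29.5
```

```bash
python3 go.py .4555 -.1085 .058 88.8
```

```text
t 3.8 tcp [ 0.455  -0.1099  0.0593] head 88.6 tilt 0.13 F [-0.1  0.5  6.7] w 0.0167 gf 29.48536455631256 q7 [ 0.13 -0.03  1.72]
[-0.04, 0.14, 0.13] -0.004
```

Emit:
arm_command(plan=[[0,0.5,0,0,0.1],[0,1,0,0,0.1],[0,1.5,0,0,0.1],[0,2,0,0,0.1],[0,2.5,0,0,0.1],[0,3,0,0,0.1],[0,3.5,0,0,0.1],[0,3.9,0,0,0.1],[0,4.3,0,0,0.1],[0,4.7,0,0,0.1],[0,4.9,0,0,0.1],[0,5.1,0,0,0.1]])

```text
time_s: 5.0
tcp_pos: [0.456, -0.062, 0.0593]
orientation: [0.014, 1.0, -0.002, 0.001]
wrist_force: [-1.4, -11.2, 6.1]
grip_width: 0.0166
grip_force: 29.6
```

```bash
python3 go.py .4555 -.1085 .058 88.8
```

```text
t 5.0 tcp [ 0.456  -0.062   0.0593] head 88.4 tilt 0.23 F [ -1.4 -11.2   6.1] w 0.0166 gf 29.62299942970276 q7 [ 0.01 -0.06  1.64]
[-0.07, -4.65, 0.15] -0.007
```

Emit:
arm_command(plan=[[0,0.2,0,0,0.1],[0,0.3,0,0,0.1],[0,0.3,0,0,0.1],[0,0.3,0,0,0.1]])

```text
time_s: 5.4
tcp_pos: [0.4561, -0.0619, 0.0593]
orientation: [0.016, 1.0, -0.003, 0.001]
wrist_force: [-0.8, -13.3, 5.3]
grip_width: 0.0162
grip_force: 29.6
```

Emit:
arm_command(plan=[[0,-0.4,0,0,0.32],[0,-0.4,0,0,0.32],[0,-0.4,0,0,0.32],[0,-0.4,-2.5,0,0.32],[0,-0.4,-5.5,0,0.32],[0,-0.4,-8,0,0.32],[0,-0.4,-8,0,0.32]])

```text
time_s: 6.1
tcp_pos: [0.4575, -0.0592, 0.1409]
orientation: [0.012, 1.0, 0.0, 0.003]
wrist_force: [0.2, 0.4, 0.2]
grip_width: 0.0274
grip_force: 0.0
```

```bash
python3 go.py .5143 -.1148 .140 1 .5143 -.1148 .058 1
```

```text
t 6.1 tcp [ 0.4575 -0.0592  0.1409] head 88.7 tilt 0.35 F [0.2 0.4 0.2] w 0.0274 gf 0.0 q7 [-0.01 -0.05  1.63]
[-5.81, -5.43, 0.12] 1.53
[-5.76, -5.43, 8.32] 1.53
```

Emit:
arm_command(plan=[[-5.8,-5.4,0,1.53,0.4],[-5.8,-5.4,0,1.53,0.4],[-5.8,-5.4,0,1.53,0.4],[-5.8,-5.4,0,1.53,0.4],[-5.8,-5.4,0,1.53,0.4],[-5.8,-5.4,0,1.53,0.4],[-5.8,-5.4,0,1.53,0.4],[-5.8,-5.4,0,1.53,0.4],[-5.8,-5.4,0,1.53,0.4],[-5.8,-5.4,0,1.53,0.4],[-5.8,-5.4,0,1.53,0.4],[-5.8,-5.4,0,1.53,0.4]])

```text
time_s: 7.3
tcp_pos: [0.5117, -0.1146, 0.1375]
orientation: [0.7, 0.714, -0.001, -0.001]
wrist_force: [-0.0, 0.7, -0.5]
grip_width: 0.0344
grip_force: 0.0
```

```bash
python3 go.py .5143 -.1148 .140 1 .5143 -.1148 .058 1; python3 -c "
from h import *
s=snap('side','s2.png')
b=cv2.resize(s['color'][180:325,315:450,::-1],None,fx=4,fy=4,interpolation=3)
cv2.imwrite('pics/z4.png',b)"
```

```text
t 7.3 tcp [ 0.5117 -0.1146  0.1375] head 1.1 tilt 0.09 F [-0.   0.7 -0.5] w 0.0344 gf 0.0 q7 [-0.22 -0.46  0.62]
[-0.02, 0.26, -0.25] 0.002
[-0.02, 0.28, 7.95] 0.002
```

View pics/z4.png

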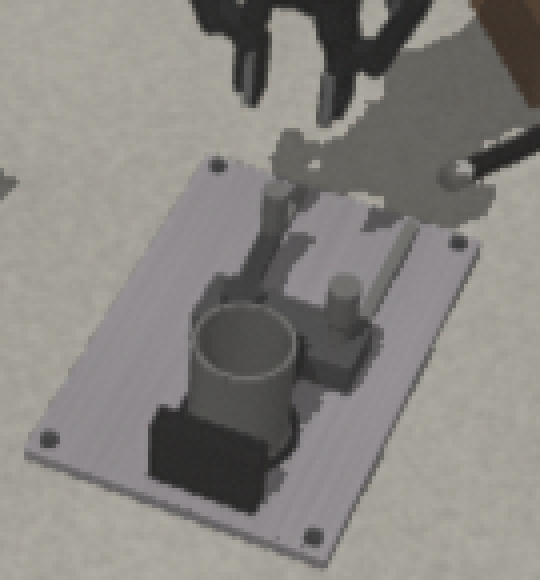

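The side view shows the slide nose against the tin, the pin top at crop (277,188) and the knob top at (344,283). The fingers are above the pin.

```bash
python3 -c "
from h import *
for u,v in((277,188),(344,283)): print(px2w('s2.png',315+(u+.5)/4-.5,180+(v+.5)/4-.5,.077))
p=np.load('st.npy'); print(p)"
```

```text
[ 0.51403943 -0.11460793  0.077     ]
[ 0.45766978 -0.0626888   0.077     ]
[ 0.48934948 -0.00131186 -0.02116962  0.0014172   0.0626611  -0.11051069]
```

Emit:
arm_command(plan=[[0,0.25,3,0,0.4],[0,0.25,6,0,0.4],[0,0.25,8,0,0.4],[0,0.25,8,0,0.4],[0,0.25,8,0,0.21],[0,0.25,8,0,0.21],[0,0.25,8,0,0.21],[0,0.25,8,0,0.21]])

```text
time_s: 8.15
tcp_pos: [0.5152, -0.1154, 0.0592]
orientation: [0.701, 0.713, 0.001, 0.001]
wrist_force: [-0.4, -0.5, -0.3]
grip_width: 0.018
grip_force: 0.0
```

```bash
cat > arc.py <<'E'
import sys,subprocess,numpy as np
P=(.5121,-.0631); a=[]
for th in np.arange(float(sys.argv[1]),float(sys.argv[2])+1e-6,float(sys.argv[3])): a+=[P[0]+.052*np.sin(th),P[1]-.052*np.cos(th),.058,np.degrees(th)]
subprocess.run(['python3','go.py']+[f'{v:.4f}' for v in a])
E
python3 arc.py .037 .89 .12
```

```text
t 8.15 tcp [ 0.5152 -0.1154  0.0592] head 0.9 tilt 0.11 F [-0.4 -0.5 -0.3] w 0.018 gf 0.0 q7 [-0.12 -0.57  0.71]
[0.03, -0.12, 0.12] -0.021
[0.08, 0.5, 0.12] -0.141
[0.21, 1.11, 0.13] -0.261
[0.4, 1.7, 0.13] -0.381
[0.67, 2.27, 0.13] -0.501
[1.0, 2.79, 0.13] -0.621
[1.39, 3.28, 0.13] -0.741
[1.84, 3.72, 0.13] -0.861
```

Emit:
arm_command(plan=[[0.1,0.5,0,-0.14,0.21],[0.2,1.1,0,-0.26,0.21],[0.4,1.7,0,-0.38,0.21],[0.65,2.3,0,-0.5,0.21],[1.0,2.8,0,-0.62,0.21],[1.4,3.3,0,-0.74,0.21],[1.85,3.7,0,-0.86,0.21],[1.85,3.7,0,-0.86,0.21]])

```text
time_s: 8.95
tcp_pos: [0.5522, -0.0963, 0.0589]
orientation: [0.34, 0.94, 0.0, 0.001]
wrist_force: [-0.5, -0.5, 1.0]
grip_width: 0.0179
grip_force: 0.0
```

```bash
python3 arc.py .89 1.67 .12
```

```text
t 8.95 tcp [ 0.5522 -0.0963  0.0589] head 50.2 tilt 0.1 F [-0.5 -0.5  1. ] w 0.0179 gf 0.0 q7 [-0.03 -0.25  1.21]
[0.01, 0.06, 0.09] -0.014
[0.05, 0.67, 0.09] -0.134
[0.17, 1.28, 0.09] -0.254
[0.36, 1.88, 0.09] -0.374
[0.62, 2.45, 0.09] -0.494
[0.95, 2.97, 0.09] -0.614
[1.33, 3.46, 0.09] -0.734
```

Emit:
arm_command(plan=[[0.05,0.7,0,-0.13,0.21],[0.2,1.3,0,-0.25,0.21],[0.35,1.9,0,-0.37,0.21],[0.6,2.45,0,-0.49,0.21],[0.95,3.0,0,-0.6,0.21],[1.3,3.4,0,-0.68,0.21],[1.5,3.65,0,-0.68,0.21],[1.6,3.8,0,-0.68,0.21],[1.6,3.8,0,-0.68,0.21]])

```text
time_s: 9.85
tcp_pos: [0.5639, -0.0624, 0.0588]
orientation: [0.011, 1.0, -0.003, 0.001]
wrist_force: [1.7, -7.9, -0.6]
grip_width: 0.0181
grip_force: 4.6
```

```bash
python3 arc.py 1.55 1.56 .12
```

```text
t 9.85 tcp [ 0.5639 -0.0624  0.0588] head 88.7 tilt 0.36 F [ 1.7 -7.9 -0.6] w 0.0181 gf 4.58503782749176 q7 [ 0.02 -0.01  1.58]
[-0.03, -0.18, 0.08] -0.001
```

Emit:
arm_command(plan=[[0,0.3,0,0,0.21],[0,0.3,0,0,0.21],[0,0.3,0,0,0.21],[0,-0.2,0,0,0.35],[0,-0.2,0,0,0.35],[0,-0.2,-3,0,0.35],[0,-0.2,-7,0,0.35],[0,-0.2,-11,0,0.35],[0,-0.2,-15,0,0.35]])

```text
time_s: 10.75
tcp_pos: [0.5626, -0.0571, 0.2097]
orientation: [0.007, 1.0, 0.001, -0.0]
wrist_force: [1.1, -0.2, -0.6]
grip_width: 0.0296
grip_force: 0.0
```

```bash
python3 go.py .54 .04 .2 88.8 .6347 .2606 .2 88.8 .6347 .2606 .1 88.8
```

```text
t 10.75 tcp [ 0.5626 -0.0571  0.2097] head 89.2 tilt 0.1 F [ 1.1 -0.2 -0.6] w 0.0296 gf 0.0 q7 [ 0.01 -0.01  1.59]
[2.39, 9.67, 0.99] 0.007
[-6.76, 31.87, 1.01] 0.007
[-6.77, 31.85, 11.01] 0.007
```

Emit:
arm_command(plan=[[-6.8,31.9,1,0,0.5],[-6.8,31.9,1,0,0.5],[-6.8,31.9,1,0,0.5],[-6.8,31.9,1,0,0.5],[-6.8,31.9,1,0,0.5],[-6.8,31.9,1,0,0.5],[-6.8,31.9,1,0,0.5],[-6.8,31.9,1,0,0.5],[-6.8,31.9,5,0,0.5],[-6.8,31.9,9,0,0.5],[-6.8,31.9,9,0,0.5]])

```text
time_s: 11.85
tcp_pos: [0.6305, 0.2569, 0.1128]
orientation: [0.008, 1.0, -0.003, -0.006]
wrist_force: [-2.0, -1.1, -1.1]
grip_width: 0.0428
grip_force: 0.0
```

```bash
python3 -c "
from h import *
c=snap('top','t3.png');s=snap('side','s3.png')
A=s['color'][:,:,::-1]; a=cv2.resize(A[190:320,315:440],None,fx=3.1,fy=3.1,interpolation=3); b=cv2.resize(A[290:390,200:310],None,fx=3.6,fy=3.6,interpolation=3)
T=c['color'][245:335,285:410,::-1]; T=cv2.resize(T,None,fx=1.9,fy=1.9,interpolation=3)
im=np.zeros((600,800,3),np.uint8);im[:a.shape[0],:a.shape[1]]=a;im[:b.shape[0],400:400+b.shape[1]]=b;im[420:420+T.shape[0],:T.shape[1]]=T;cv2.imwrite('pics/z5.png',im)"; python3 go.py .6347 .2606 .0215 88.8
```

```text
t 11.95 tcp [0.6351 0.2586 0.1181] head 89.1 tilt 0.13 F [0.1 0.1 0. ] w 0.0429 gf 0.0 q7 [-0.45 -0.    1.1 ]
[0.03, 0.21, 9.66] 0.005
```

View pics/z5.png

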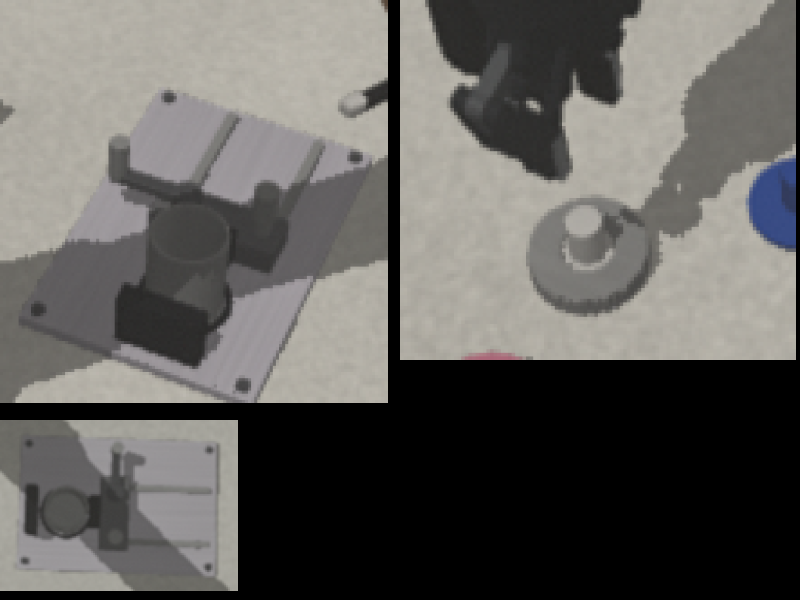

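The lever now points along station +x (pin at crop (119,145)), and the slide is home. The tin rim is at side crop (190,233). The fingers are above the lid knob at crop (583,222).

Emit:
arm_command(plan=[[0,0.2,4,0,0.5],[0,0.2,7,0,0.5],[0,0.2,8.6,0,0.5],[0,0.2,9.6,0,0.5],[0,0.2,9.6,0,0.5],[0,0.2,9.6,0,0.1],[0,0.2,9.6,0,0.1],[0,0.2,9.6,0,0.1],[0,0.2,9.6,0,0.1],[0,0.2,9.6,0,0.1],[0,0.2,9.6,0,0.1]], force=40)

```text
time_s: 13.05
tcp_pos: [0.6375, 0.2616, 0.0241]
orientation: [0.008, 1.0, 0.001, 0.001]
wrist_force: [-0.9, -0.3, 6.2]
grip_width: 0.0182
grip_force: 39.4
```

```bash
python3 go.py .6347 .2606 .0215 88.8; python3 -c "
from h import *
print(px2w('s3.png',376.0,264.8,.08),px2w('t3.png',319.5,293.2,.08))"
```

```text
t 13.05 tcp [0.6375 0.2616 0.0241] head 89.1 tilt 0.18 F [-0.9 -0.3  6.2] w 0.0182 gf 39.4299852848053 q7 [-0.45  0.    1.1 ]
[0.28, -0.1, 0.26] 0.006
[ 0.48900211 -0.00159085  0.08      ] [ 0.48536839 -0.00206508  0.08      ]
```

Emit:
arm_command(plan=[[0,0,-0.5,0,0.1],[0,0,-1.5,0,0.1],[0,0,-3,0,0.1],[0,0,-5,0,0.1],[0,0,-8,0,0.1],[0,0,-11,0,0.1],[0,0,-13,0,0.1],[0,0,-14,0,0.1],[0,0,-14,0,0.1]])

```text
time_s: 13.95
tcp_pos: [0.637, 0.2616, 0.1646]
orientation: [0.007, 1.0, 0.001, 0.002]
wrist_force: [-0.0, -0.3, -1.0]
grip_width: 0.0181
grip_force: 39.1
```

```bash
python3 go.py .489 -.0018 .17 88.8 .489 -.0018 .12 88.8
```

```text
t 13.95 tcp [0.637  0.2616 0.1646] head 89.1 tilt 0.21 F [-0.  -0.3 -1. ] w 0.0181 gf 39.08389627933502 q7 [-0.46 -0.    1.1 ]
[14.4, -26.55, -0.63] 0.006
[14.42, -26.56, 4.37] 0.006
```

Emit:
arm_command(plan=[[1,-1.8,-0.5,0,0.1],[2.2,-4.0,-0.5,0,0.1],[3.7,-6.8,-0.5,0,0.1],[5.3,-9.8,-0.5,0,0.1],[6.9,-12.8,-0.5,0,0.1],[8.5,-15.8,-0.5,0,0.1],[10.1,-18.8,-0.5,0,0.1],[11.6,-21.5,-0.5,0,0.1],[12.8,-23.6,-0.5,0,0.1],[13.7,-25.2,-0.5,0,0.1],[14.2,-26.2,-0.5,0,0.1],[14.2,-26.5,-0.5,0,0.1]])

```text
time_s: 15.15
tcp_pos: [0.4893, -0.0026, 0.1669]
orientation: [0.008, 1.0, -0.0, -0.001]
wrist_force: [0.8, 0.0, -1.3]
grip_width: 0.0182
grip_force: 39.1
```

```bash
python3 -c "
from h import *
c=snap('top','t4.png');s=snap('side','s4.png')
A=s['color'][:,:,::-1]; a=cv2.resize(A[180:320,310:450],None,fx=4,fy=4,interpolation=3)
cv2.imwrite('pics/z6.png',a)"; python3 go.py .489 -.0018 .12 88.8
```

```text
t 15.25 tcp [ 0.4909 -0.0013  0.1673] head 89.2 tilt 0.06 F [ 1.   0.6 -1.2] w 0.0182 gf 39.13943588733673 q7 [-0.08  0.01  1.46]
[0.19, -0.05, 4.73] 0.006
```

View pics/z6.png

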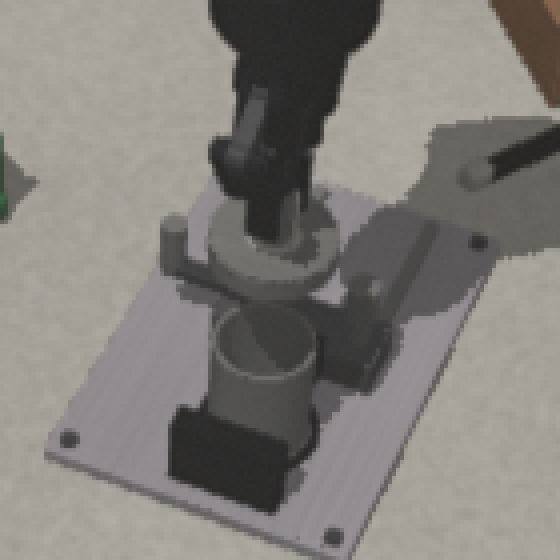

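Emit:
arm_command(plan=[[0,0,1,0,0.1],[0,0,2.5,0,0.1],[0,0,4,0,0.1],[0,0,5.2,0,0.1],[0,0,6,0,0.1],[0,0,6.3,0,0.1],[0,0,6.5,0,0.1],[0,0,6.7,0,0.1],[0,0,6.8,0,0.1],[0,0,6.8,0,0.1]])

```text
time_s: 16.25
tcp_pos: [0.4903, -0.0017, 0.0996]
orientation: [0.007, 1.0, 0.0, 0.0]
wrist_force: [0.0, 0.7, -0.6]
grip_width: 0.0183
grip_force: 39.2
```

```bash
python3 go.py .4905 -.0015 .0941 88.8
```

```text
t 16.25 tcp [ 0.4903 -0.0017  0.0996] head 89.1 tilt 0.04 F [ 0.   0.7 -0.6] w 0.0183 gf 39.162243604660034 q7 [-0.08  0.01  1.46]
[-0.02, 0.02, 0.55] 0.006
```

Emit:
arm_command(plan=[[0,0,0.15,0,0.1],[0,0,0.3,0,0.1],[0,0,0.4,0,0.1],[0,0,0.5,0,0.1],[0,0,0.6,0,0.1],[0,0,0.65,0,0.1],[0,0,0.7,0,0.1],[0,0,0.7,0,0.1]])

```text
time_s: 17.05
tcp_pos: [0.4905, -0.0018, 0.0939]
orientation: [0.007, 1.0, -0.0, 0.0]
wrist_force: [-2.4, -0.6, 16.1]
grip_width: 0.0183
grip_force: 41.0
```

Emit:
arm_command(plan=[[0,0,-0.15,0,0.1],[0,0,-0.15,0,0.5],[0,0,-0.15,0,0.5],[0,0,-0.15,0,0.5],[0,0,-0.15,0,0.5],[0,0,-2,0,0.5],[0,0,-4,0,0.5],[0,0,-6,0,1],[0,0,-8,0,1],[0,0,-8,0,1],[0,0,-8,0,1],[0,0,-8,0,1]])

```text
time_s: 18.25
tcp_pos: [0.4894, -0.0017, 0.1715]
orientation: [0.007, 1.0, -0.0, -0.001]
wrist_force: [-0.5, 0.4, 0.3]
grip_width: 0.0853
grip_force: 0.0
```

```bash
python3 -c "
from h import *
c=snap('top','t5.png');s=snap('side','s5.png')
A=s['color'][:,:,::-1]; a=cv2.resize(A[180:320,310:450],None,fx=4,fy=4,interpolation=3)
cv2.imwrite('pics/z7.png',a)"; python3 go.py .4905 -.0018 .067 88.8
```

```text
t 18.35 tcp [ 0.4894 -0.0017  0.1713] head 89.2 tilt 0.12 F [ 0.4 -0.4 -0.8] w 0.0856 gf 0.0 q7 [-0.08  0.01  1.46]
[-0.14, -0.01, 10.43] 0.006
```

View pics/z7.png

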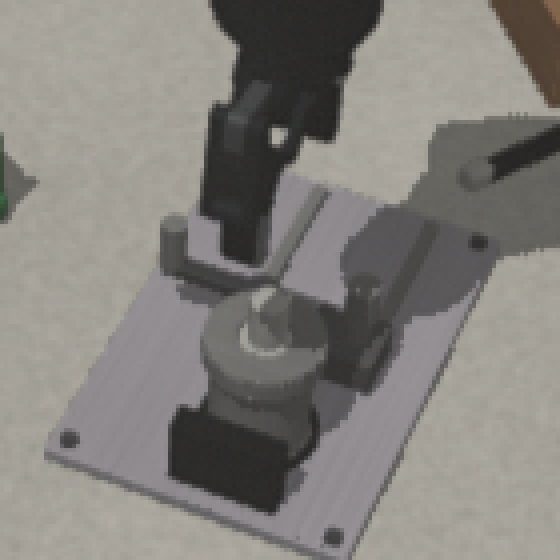

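The pair is seated level on the tin: outer lid centred at crop (266,335), knob top at (268,290). The lever is still along +x.

Emit:
arm_command(plan=[[-0.1,0,3,0,1],[-0.1,0,6,0,1],[-0.1,0,8,0,1],[-0.1,0,9.3,0,1],[-0.1,0,10.2,0,1],[-0.1,0,10.2,0,1],[-0.1,0,10.2,0,0.6],[-0.1,0,10.2,0,0.6],[-0.1,0,10.2,0,0.6],[-0.1,0,10.2,0,0.6],[-0.1,0,10.2,0,0.6],[-0.1,0,10.2,0,0.6]], force=30)

```text
time_s: 19.55
tcp_pos: [0.4917, -0.0017, 0.071]
orientation: [0.007, 1.0, 0.0, 0.001]
wrist_force: [-0.7, 0.3, 6.6]
grip_width: 0.0631
grip_force: 33.6
```

```bash
python3 -c "
from h import *
s=snap('side','s6.png')
A=s['color'][:,:,::-1]; a=cv2.resize(A[180:320,310:450],None,fx=4,fy=4,interpolation=3)
cv2.imwrite('pics/z8.png',a)"; python3 go.py .4905 -.0018 .067 88.8
```

```text
t 19.6 tcp [ 0.4917 -0.0017  0.071 ] head 89.2 tilt 0.08 F [-1.1  0.6  5.7] w 0.0627 gf 33.573763403110206 q7 [-0.08  0.01  1.45]
[0.12, -0.01, 0.4] 0.006
```

View pics/z8.png

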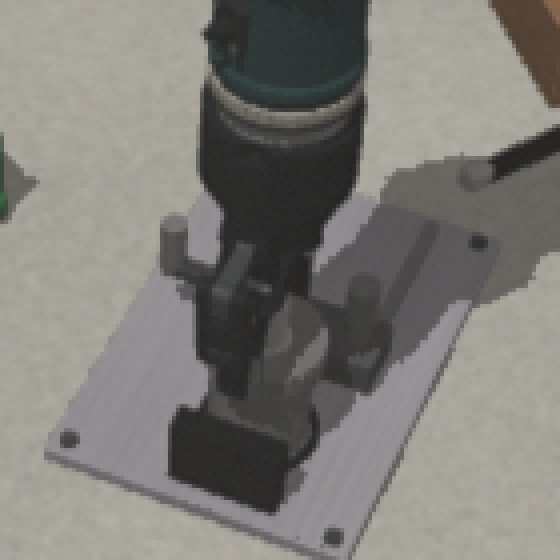

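The near finger's pad covers the rim, with its tip just below the skirt at crop (233,395), and the grip reads 63 mm. Lifting slowly.

Emit:
arm_command(plan=[[0,0,-0.3,0,0.6],[0,0,-0.8,0,0.6],[0,0,-1.6,0,0.6],[0,0,-2.6,0,0.6],[0,0,-3.8,0,0.6],[0,0,-5.2,0,0.6],[0,0,-6.8,0,0.6],[0,0,-8.4,0,0.6],[0,0,-9.8,0,0.6],[0,0,-10.8,0,0.6],[0,0,-11.2,0,0.6],[0,0,-11.2,0,0.6]])

```text
time_s: 20.8
tcp_pos: [0.4914, -0.0017, 0.183]
orientation: [0.007, 1.0, 0.0, 0.001]
wrist_force: [0.1, 0.2, -0.8]
grip_width: 0.063
grip_force: 33.0
```

Emit:
arm_command(plan=[[0,0,0,0,0.6],[0,0,0,0,0.6],[0,0,0,0,0.6],[0,0,0,0,0.6],[0,0,0,0,0.6],[0,0,0,0,0.6]])

```text
time_s: 21.4
tcp_pos: [0.4911, -0.0017, 0.1822]
orientation: [0.007, 1.0, -0.0, -0.0]
wrist_force: [0.1, -0.3, -0.5]
grip_width: 0.063
grip_force: 33.0
```

```bash
python3 -c "
from h import *
c=snap('top','t7.png');s=snap('side','s7.png')
A=s['color'][:,:,::-1]; a=cv2.resize(A[150:320,310:450],None,fx=3.5,fy=3.5,interpolation=3)
cv2.imwrite('pics/z9.png',a)"; python3 go.py .4905 -.0018 .067 88.8
```

```text
t 21.5 tcp [ 0.4911 -0.0017  0.1823] head 89.2 tilt 0.01 F [-0.5 -0.1  0.1] w 0.0629 gf 33.04554173955694 q7 [-0.08  0.01  1.46]
[0.06, -0.01, 11.53] 0.006
```

View pics/z9.png

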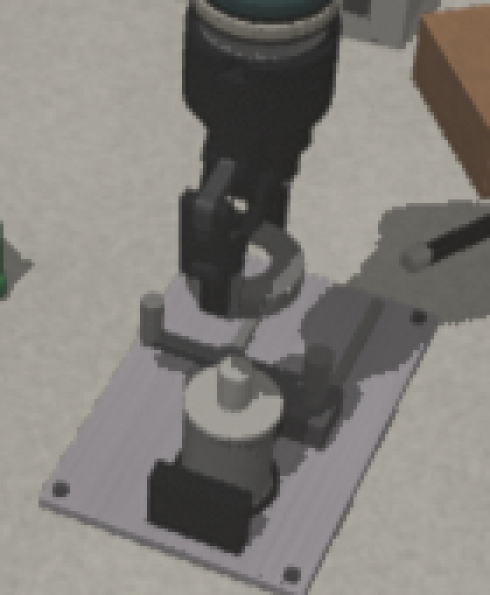

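The outer lid is held level at crop (262,270), about 11 cm up. The white inner lid is seated on the tin at (233,400), and the lever is still locked along +x at (150,310).

```bash
python3 -c "
from rig import ctrl
print(ctrl.hand_in())"
```

```text
the job is handed in; nothing more can be done
None
```

The job is handed in: the slide is home and locked, the inner lid is seated in the tin, and the arm is holding the outer lid still and level about 11 cm above its seated position, at 21.5 s of the 69 s allowed.

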